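# Take the height of a seat core with a sprung foot gauge

### The arm

A 6-joint arm with a two-finger parallel gripper is mounted at the origin on the work surface. World frame = base frame: x ahead of the robot, y to its left, z up, the work surface at z = 0. Lengths are in mm, angles in rad, forces in N, time in s.
With the tool pointing down it reaches from about 300 to 750 mm from the base axis. Payload 8.5 kg.
Tool frame: the origin (TCP) lies on the centre line of the jaws, within the pads' length; the fingertips stand 17 mm ahead of it and the grasp point (between the pads) lies 2 mm behind it; z points along the fingers, y is the line along which they close (so a half turn about z gives the same grasp; the last joint's range is limited). The gripper opens to 88 mm and grips with 3 to 60 N. Pads are 18 mm wide; open, the fingers measure 123 mm over their backs; the gripper's body (75 mm by 187 mm) begins 45 mm behind the grasp point.
Start: joints at [1.099, 0.381, 1.297, -0, 1.464, -0.215], TCP at [139.685, 531.948, 255.748] pointing down, gripper open.
Joint ranges: [-3.11, 3.11], [-0.89, 2.33], [0.22, 2.48], [-1.42, 4.56], [0.17, 2.85], [-2.88, 2.88]. Speed limits (rad/s): [2.39, 2.39, 3.14, 3.14, 3.14, 3.14].

### API

Orientations are given as a rotation vector (axis times angle).
In Python, from workcell import monitor, grab_frame, job, models gives the robot as it stands.
- The arm moves only by the tool apply_moves, never from a script. Its argument "commands" is a list of rows, each a list of 5 numbers: the opening, from 0 (shut) to 1 (fully open), then the shift along the tool's x, y, z in mm, then the turn about the tool's z in degrees. A call has exactly 5 rows; each row is the pose to reach, as a shift and turn from the pose commanded when the call began, along the tool's axes at that moment; what a row does not reach only later rows make up. A row lasts 1/10 s, in which the tool goes at most 50 mm and 8.59 degrees, less where a joint would pass 70% of its speed; a pose out of reach is approached as far as the arm can. A call with a gripper value outside its range is refused whole. The fingers move at their own pace and stop on an object; "grip_force" is the grip in N (left out, the last holds). Time passes only in rows, so rows that repeat a pose let the fingers close, or fill a call up. It gives the time, the measured TCP pose, the force, the opening and the grip force at its end, in the units of the state.
- monitor.observe(): the state, without advancing time (a new reading comes with each control period).
- grab_frame(name): name is "side" or "top" or "wrist"; returns a dict with "color" (384x512x3 uint8, red, green, blue), "range_z" (384x512 float32, mm along the optical axis (not along the pixel's ray), 0 where there is no reading), "fx", "fy", "cx", "cy" (pixels), "pose" (4x4, takes a point from camera to world coordinates). Camera axes: x right, y down, z forward; pixel columns grow to the right and rows downward; lengths in mm; the calibration is good to about 2 mm. The wrist camera is an equidistant fisheye: a pixel r from the principal point sees the ray r / f radians off the axis. A picture is of the moment at which its call begins.
- job.finish_job(): hands the job in; it is judged then, once.
Trained networks look in a picture, given as the dict that the camera call returned (one of the last four; its "shot" number tells which), for a name from the list of things; names that differ only in an ending like _2 or _b are one class to them, and where a whole thing is asked for, a point or a joint stands for the part that bears it (a point fixed in the world has none). Each returns a list of dicts, best first, with "conf" (0 to 1); they miss things now and then, are a little off and sometimes report something else, mostly with a low value. They report only what shows in the picture. A call takes as long as a camera call. They do not tell look-alikes from the thing itself.
- models.trace(picture, target): "region" (384x512 bool, what is visible of it) and "extent" ([left, top, right, bottom] in pixels, round what is visible of it).
The state is a dict: "time_s": time; "joints": joint angles; "qd": joint speeds; "tau": joint torques, N m; "position": TCP position; "orientation": TCP orientation; "contact_force": force on the tool from outside, world axes, zero at the start; "ft_torque": the same for the moment, N m; "width": finger opening in mm; "finger_force": force on a finger pad.
Only numpy, scipy, OpenCV 4.12 (cv2) and the standard library are available. Lean on these libraries where they do the work, as an engineer would, in place of code of your own. Each camera call takes 0.05 s, during which the arm holds its last target. There are 200 camera calls.

### The job

Draw the height gauge up out of its wooden cup and stand it upright on the lift stand's plate beside the wooden core, with its sprung foot resting on top of the core; press it down gently but firmly until the lower end of its bar is fully home on the plate, and hold it so for a good second to take the reading. Then put the gauge back upright in its cup, let go, and leave the other things on the bench where they are.

Things in the scene. Friction and masses are not known exactly. Their poses are not given: they have to be found in the camera images.
- gauge: Height gauge: upright square bar 200 mm long, 0.28 kg. Lower 140 mm bright aluminium 22 x 22 mm with scale marks, top 60 mm a black grip 24 x 24 mm (hold it there). Origin: centre of the bar's flat lower end (heel); z runs up the bar; +x is the way the sliding foot sticks out. Starts standing in the cup.
- foot (a joint): Slide of the gauge's sprung foot, m: 0 = lowest (foot's underside 70 mm above the heel), up to 0.04; height gauged = 0.070 + value. A spring (2 N at 0, 4 N at 0.02) returns it to 0. A dark steel sleeve 34 x 34 x 28 mm round the bar with a flat steel tongue 20 mm wide, 12 thick, reaching 15 to 65 mm from the bar's axis along the gauge's +x.
- foot_pad (a point): Point on the flat underside of the foot's tongue, 42 mm out from the bar's axis; same axes as the gauge.
- cup: Wooden open-topped square cup, fixed: outside 52 x 52 mm, inside 40 x 40 mm, floor 6 mm and rim 60 mm above the bench, on a thin 110 x 110 mm foot board. Origin: centre of its underside on the bench, z up.
- stand: Fixed lift stand with a level steel plate 180 mm (its x) by 170 mm (its y). The plate is set to a height not measured here: its top 45 to 75 mm above the bench; it stays there. Screwed on its centre is the core: a pale wooden block 120 mm (x) by 50 mm (y), 90 mm high above the plate. Origin: on the bench below the centre of plate and core; z up.
- glue_tin: Tin 70 mm across and 90 mm high, a bystander. Origin: centre of its underside.
- straightedge: Steel straightedge 200 x 30 x 6 mm lying flat, a bystander. Origin: centre of its underside.
- tape_roll: White tape roll 100 mm across and 40 mm high lying flat, a bystander. Origin: centre of its underside.
Not all that is in view belongs to the job. Several things have the shape of the cup; the one meant has the colours described above. Leave any green or white look-alike of the gauge alone.

How it is judged (in metres and radians):
On the way:
1. the gauge stands upright and fully home on the plate, its foot on the core and reading the core's height, pressed down for one second (value of joint foot between 0.018 and 0.022 m and angle between gauge's own z axis and vertical below 0.06 rad and contact force between gauge and stand above 6 N and x of foot_pad in the frame of stand between -0.065 and 0.065 m and y of foot_pad in the frame of stand between -0.035 and 0.035 m), for 1 s.
At the end, for the whole second after the job is handed in: After the reading the gauge stands at rest in the cup again: its heel on the cup's floor (within 6 mm) and within 20 mm of the cup's axis, its bar within 14 degrees of upright, its foot back at the bottom (within 3 mm) (horizontal distance between gauge and cup below 0.02 m and z of gauge in the frame of cup below 0.012 m and angle between gauge's own z axis and vertical below 0.25 rad and value of joint foot below 0.003 m and linear speed of gauge below 0.02 m/s); the robot touches nothing.
It fails at once if the gauge is pressed or knocked against the stand or core with more than 30 N (contact force between gauge and stand above 30 N).
It fails at once if the robot's arm or fingers push on the stand or core with more than 10 N (contact force between the arm and stand above 10 N).
It fails at once if a bystander is moved more than 25 mm (distance of any of glue_tin, straightedge, tape_roll from where it was at the start of the episode above 0.025 m).
It also fails if it takes over 64 s, if anything falls off the work surface, if the arm or the gripper's body presses on something with over 40 N, if the wrist force passes 120 N, or if a joint passes its speed limit or range.

## Working session

There is one attempt and no reset: what is moved stays moved. The work goes in short steps, Python scripts to look and compute and a tool call to move; the robot and the scene stay as the last step left them, time stands still between calls to the robot, and variables do not carry over. Pictures are saved under pics/ and viewed, at most 10 in all, crops included, and the job is handed in when it is done.

Besides the shell and the picture viewer there is one more tool, called after "Call:" in YAML: its name, and indented under it one key for each argument. apply_moves: Moves the arm, as the interface text tells. Its arguments: {"type":"object","properties":{"commands":{"type":"array"},"grip_force":{"type":"number"}},"required":["commands"]}

```bash
mkdir -p pics; ls; python3 - <<'E'
from workcell import monitor, grab_frame, models
import cv2,numpy as np
s=monitor.observe();print({k:np.round(v,3) for k,v in s.items()})
ims=[]
for n in("side","top"):
    f=grab_frame(n);ims.append(f["color"]);print(n,f["fx"],f["cx"],f["cy"],np.round(f["pose"],3).tolist())
    np.savez(n+".npz",**{k:f[k] for k in("color","range_z","fx","fy","cx","cy","pose")})
    for t in("gauge","foot","cup","stand","glue_tin","straightedge","tape_roll"):
        for r in models.trace(f,t)[:3]: print(n,t,round(r["conf"],2),r["extent"])
for n,i in zip(("side","top"),ims): cv2.imwrite(f"pics/{n}0.png",cv2.resize(i[:,:,::-1],(768,576)))
E
```

```text
pics
{'time_s': np.float64(0.0), 'joints': array([ 1.099,  0.381,  1.298,  0.   ,  1.464, -0.215]), 'qd': array([-0.   , -0.   , -0.   ,  0.001, -0.003,  0.   ]), 'tau': array([ 0.0000e+00, -4.3793e+01, -2.2455e+01,  7.1000e-02,  3.5000e-02,
       -0.0000e+00]), 'position': array([139.568, 531.721, 255.136]), 'orientation': array([-4.020e-01, -3.115e+00,  2.000e-03]), 'contact_force': array([-0.193,  0.302, -0.71 ]), 'ft_torque': array([-0.055, -0.015,  0.028]), 'finger_force': np.float64(0.0), 'width': np.float64(88.315)}
side 495.8800290877208 246.25344325469663 193.4493801616748 [[0.851, -0.273, 0.449, -21.699], [-0.525, -0.449, 0.723, -918.743], [0.004, -0.851, -0.525, 690.048], [0.0, 0.0, 0.0, 1.0]]
side gauge 0.94 [243.7, 159.5, 271.3, 226.1]
side gauge 0.8 [187.1, 247.2, 208.1, 345.2]
side foot 0.83 [243.0, 197.3, 271.9, 217.9]
side foot 0.75 [180.6, 243.8, 221.7, 265.6]
side foot 0.73 [188.5, 289.8, 208.0, 337.6]
side cup 0.93 [255.8, 263.4, 336.5, 330.2]
side cup 0.78 [220.7, 217.9, 290.1, 263.4]
side cup 0.61 [316.7, 206.1, 377.8, 254.3]
side stand 0.94 [152.3, 122.2, 234.
[... 218 characters left out ...]
 [[-0.025, -0.988, 0.154, 325.71], [-0.999, 0.03, 0.029, -71.972], [-0.034, -0.153, -0.988, 1216.857], [0.0, 0.0, 0.0, 1.0]]
top gauge 0.72 [356.1, 279.2, 393.6, 296.5]
top gauge 0.62 [310.4, 251.4, 334.7, 275.7]
top gauge 0.6 [280.6, 185.7, 304.3, 212.8]
top foot 0.55 [284.6, 185.9, 307.9, 208.1]
top foot 0.5 [310.7, 249.0, 336.8, 274.5]
top foot 0.5 [362.3, 276.7, 387.1, 297.2]
top cup 0.91 [338.0, 194.3, 378.8, 232.6]
top cup 0.69 [296.3, 120.1, 343.6, 161.8]
top cup 0.58 [275.2, 183.4, 318.5, 224.5]
top glue_tin 0.69 [253.8, 103.6, 275.6, 128.8]
top straightedge 0.66 [238.1, 176.3, 250.4, 242.5]
top tape_roll 0.8 [190.1, 109.2, 220.6, 143.2]
top tape_roll 0.5 [237.8, 178.1, 252.7, 243.3]
```

View pics/side0.png

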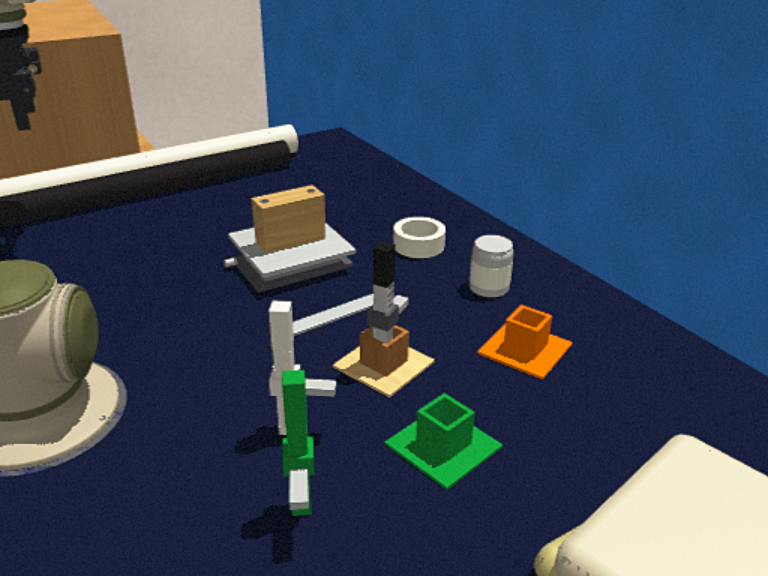

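View pics/top0.png

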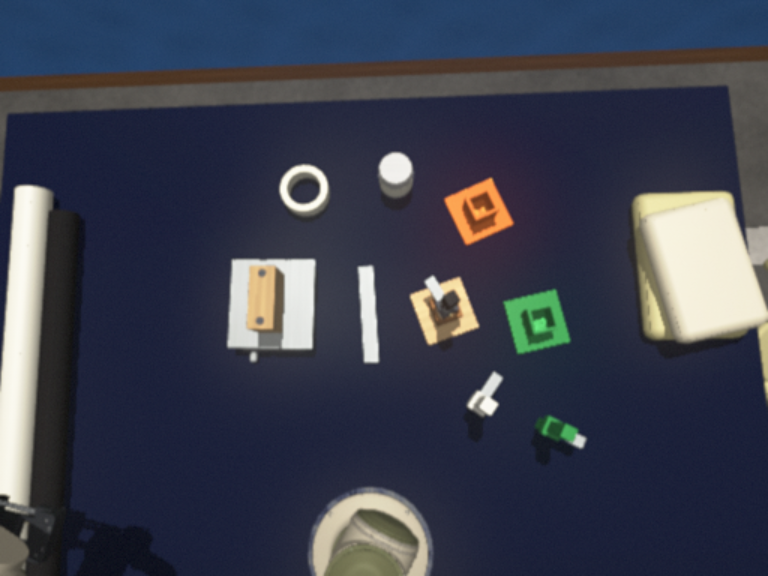

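The side view shows the gauge in the wooden cup at about (385,300) px of the enlarged picture, with the stand at (290,230). The top view shows the gauge grip at (450,298), its foot pointing up-left, and the plate at (272,305) with the core's long side vertical, along world x. I'll measure them from the depth images.

```bash
cat > h.py <<'E'
import numpy as np,cv2
def cloud(f):
    v,u=np.mgrid[:384,:512];z=f["range_z"]
    P=np.stack([(u-f["cx"])/f["fx"]*z,(v-f["cy"])/f["fy"]*z,z],-1)
    W=P@f["pose"][:3,:3].T+f["pose"][:3,3]; W[z<=0]=np.nan
    return W,f["color"].astype(int)
def rect(Q):
    r=cv2.minAreaRect(Q[:,:2].astype(np.float32));return np.round(r[0],1),np.round(r[1],1),round(r[2],1)
E
python3 - <<'E'
from h import *
for n in("top","side"):
    W,C=cloud(np.load(n+".npz"));ok=~np.isnan(W[...,0])
    print(n,"table z",np.nanmedian(W[...,2][ok&(abs(W[...,2])<15)]))
    # seed pixels (enlarged/1.5)
    b=(slice(165,245),slice(145,215)) if n=="top" else (slice(115,200),slice(148,240))
    Q=W[b].reshape(-1,3);Q=Q[~np.isnan(Q[:,0])]
    h,e=np.histogram(Q[:,2],bins=np.arange(-10,200,5));print([(int(a),int(c)) for a,c in zip(e,h) if c>20])
    for lo,hi in((35,85),(125,175)):
        q=Q[(Q[:,2]>lo)&(Q[:,2]<hi)];print(lo,np.median(q[:,2]) if len(q) else 0,rect(q) if len(q)>5 else len(q))
    b=(slice(175,235),slice(270,325)) if n=="top" else (slice(155,270),slice(218,295))
    Q=W[b].reshape(-1,3);c=C[b].reshape(-1,3);k=~np.isnan(Q[:,0]);Q=Q[k];c=c[k]
    for lo in range(0,240,15):
        k=(Q[:,2]>=lo)&(Q[:,2]<lo+15);q=Q[k]
        if len(q)>3: print(lo,len(q),np.round(np.median(q,0),1),rect(q),np.median(c[k],0))
E
```

```text
top table z -0.8477878402334227
[(-10, 84), (-5, 1298), (0, 766), (5, 60), (10, 47), (40, 189), (45, 1634), (50, 446), (55, 28), (85, 21), (90, 24), (110, 21), (120, 28), (130, 63), (135, 580), (140, 115)]
35 48.20528784023895 (array([494. , 187.1]), array([171.6, 179.3]), 88.1)
125 137.91125027427893 (array([493. , 186.3]), array([ 51. , 118.6]), 88.3)
0 1500 [ 469.1 -166.9    3.1] (array([ 481.8, -168.3]), array([169.6, 185.9]), 88.2) [133. 112.  84.]
15 16 [ 456.9 -151.4   21.2] (array([ 469.6, -161.1]), array([44.6, 46.1]), 17.7) [93. 74. 55.]
30 18 [ 458.6 -144.1   34.8] (array([ 470.9, -161.6]), array([46.8, 47.6]), 18.6) [93.  71.5 53. ]
45 66 [ 459.6 -150.1   57.5] (array([ 474.2, -162.9]), array([52.3, 51.8]), 18.2) [112.   82.5  60. ]
60 29 [ 458.9 -149.9   61. ] (array([ 476.2, -162.8]), array([55.4, 51.4]), 16.3) [119.  89.  60.]
75 107 [ 506.9 -141.6   86.4] (array([ 490.4, -147.1]), array([83.3, 31.8]), 34.0) [234. 235. 233.]
90 64 [ 465.8 -153.5  101.9] (array([ 489.4, -151.5]), array([74.9, 33.7]), 30.7) [89.5 83.  79. ]
105 14 [ 464.4 -153.3  106.7] (array([ 464.8, -
[... 1706 characters left out ...]
0. 50. 52.]
105 91 [ 464.4 -169.5  111.4] (array([ 470.9, -167.7]), array([20.1, 37.6]), 60.1) [113. 112. 108.]
120 81 [ 463.8 -169.5  127.5] (array([ 469.2, -170.4]), array([17.3, 30.6]), 78.5) [110. 110. 105.]
135 81 [ 463.4 -170.2  141.9] (array([ 468.1, -171.3]), array([20.5, 30. ]), 74.2) [112. 110. 105.]
150 85 [ 463.7 -171.6  156.9] (array([ 466.2, -170.8]), array([17.5, 28.4]), 64.7) [18. 17. 18.]
165 93 [ 464.8 -170.1  172.9] (array([ 469. , -169.4]), array([18.7, 31.9]), 71.4) [20. 19. 19.]
180 92 [ 463.6 -170.4  187.6] (array([ 468.2, -170.8]), array([18.1, 31.3]), 72.6) [18. 18. 19.]
195 127 [ 467.3 -167.9  204.6] (array([ 470.4, -164.6]), array([27.1, 24.3]), 31.1) [27. 26. 27.]
```

Call:
apply_moves:
  commands:
    - [1,-32,-38,0,8]
    - [1,-64,-76,0,16]
    - [1,-96,-114,0,24]
    - [1,-129,-152,0,32]
    - [1,-161,-190,0,40]
  grip_force: 40

```text
time_s: 1.3
position: [247.5, 305.6, 255.9]
orientation: [1.45, 2.786, 0.001]
contact_force: [1.0, -0.9, -0.1]
width: 87.9
finger_force: 0.0
```

```bash
cat >> h.py <<'E'
def to(x,y,z,yaw,s=None):
    """tool-frame shift to reach (x,y,z) with closing-line yaw (deg)"""
    from workcell import monitor
    from scipy.spatial.transform import Rotation as R
    s=s or monitor.observe();M=R.from_rotvec(s["orientation"]).as_matrix()
    cy=np.degrees(np.arctan2(M[1,1],M[0,1]))
    print("t",round(s["time_s"],2),"pos",np.round(s["position"],1),"yaw",round(cy,1),"tilt",round(np.degrees(np.arccos(-M[2,2])),2),"w",round(s["width"],1),"F",np.round(s["contact_force"],1),"q",np.round(s["joints"],2))
    print("shift",np.round(M.T@(np.array([x,y,z])-s["position"]),1),"turn",round(-((yaw-cy+180)%360-180),1))
E
python3 -c "
from h import *
to(471.3,-162,255.5,29)"
```

```text
t 1.3 pos [247.5 305.6 255.9] yaw 35.0 tilt 0.04 w 87.9 F [ 1.  -0.9 -0.1] q [ 0.59  0.1   1.68 -0.    1.36 -0.02]
shift [-5.114e+02 -8.480e+01  4.000e-01] turn 6.0
```

Call:
apply_moves:
  commands:
    - [0.8,-49,-8,0,2]
    - [0.8,-98,-16,0,4]
    - [0.8,-147,-24,0,6]
    - [0.8,-196,-32,0,6]
    - [0.8,-245,-41,0,6]

```text
time_s: 1.8
position: [355.7, 81.6, 256.1]
orientation: [1.587, 2.71, 0.001]
contact_force: [0.1, 0.9, -0.0]
width: 70.6
finger_force: 0.0
```

```bash
python3 -c "
from h import *
to(471.3,-162,255.5,29)"
```

```text
t 1.8 pos [355.7  81.6 256.1] yaw 29.3 tilt 0.07 w 70.6 F [ 0.1  0.9 -0. ] q [-0.1   0.05  1.74  0.    1.35 -0.61]
shift [-269.1  -18.3    0.7] turn 0.3
```

Call:
apply_moves:
  commands:
    - [0.8,-49,-3,0,0]
    - [0.8,-98,-7,0,0]
    - [0.8,-147,-10,0,0]
    - [0.8,-196,-13,0,0]
    - [0.8,-240,-17,0,0]

```text
time_s: 2.3
position: [458.4, -136.4, 255.8]
orientation: [1.589, 2.71, 0.0]
contact_force: [0.7, 0.4, -0.0]
width: 70.2
finger_force: 0.0
```

```bash
python3 -c "
from h import *
to(471.3,-162,255.5,29)
from workcell import grab_frame
f=grab_frame('wrist');print(f['fx'],f['cx'],f['cy'],np.round(f['pose'],2).tolist())
np.savez('w1.npz',**{k:f[k] for k in('color','range_z','fx','fy','cx','cy','pose')})
cv2.imwrite('pics/w1.png',f['color'][:,:,::-1])
to(471.3,-162,255.5,29)"
```

```text
t 2.3 pos [ 458.4 -136.4  255.8] yaw 29.2 tilt 0.03 w 70.2 F [ 0.7  0.4 -0. ] q [-0.54  0.25  1.49  0.    1.4  -1.05]
shift [-28.6  -1.3   0.3] turn 0.2
297.3186396354542 256.9178321341962 187.74257047573815 [[0.87, 0.47, 0.15, 418.68], [0.49, -0.83, -0.27, -67.19], [-0.0, 0.31, -0.95, 385.45], [0.0, 0.0, 0.0, 1.0]]
t 2.35 pos [ 460.6 -141.3  255.3] yaw 29.1 tilt 0.17 w 70.6 F [ 1.  -3.4 -1.6] q [-0.54  0.26  1.48 -0.    1.4  -1.05]
shift [-23.3  -0.7  -0.1] turn 0.1
```

View pics/w1.png

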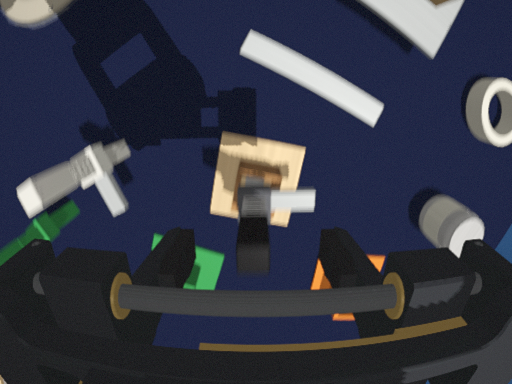

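The wrist view has the grip's top at about (253,255), midway between the fingers, and the tongue at (295,200) running level, so the yaw fits. Next I'll refine the position from the wrist depth.

```bash
cat >> h.py <<'E'
def fcloud(f):
    v,u=np.mgrid[:384,:512];a=(u-f["cx"])/f["fx"];b=(v-f["cy"])/f["fy"];r=np.hypot(a,b)+1e-9
    z=f["range_z"];k=np.tan(r)/r*z
    W=np.stack([a*k,b*k,z],-1)@f["pose"][:3,:3].T+f["pose"][:3,3];W[z<=0]=np.nan
    return W,f["color"].astype(int)
E
python3 -c "
from h import *
W,C=fcloud(np.load('w1.npz'))
b=(slice(130,275),slice(205,320));Q=W[b].reshape(-1,3);Q=Q[~np.isnan(Q[:,0])]
print(np.median(W[60:120,20:60].reshape(-1,3),0))
for lo,hi in((200,212),(85,106),(55,66),(-5,12)):
    q=Q[(Q[:,2]>lo)&(Q[:,2]<hi)];print(lo,len(q),np.round(np.median(q,0),1),rect(q))
q=W[185:215,280:316].reshape(-1,3);q=q[(q[:,2]>70)&(q[:,2]<110)];print('tongue',np.median(q,0),rect(q))
"
```

```text
[nan nan nan]
200 1075 [ 468.2 -160.8  206.3] (array([ 469. , -162.6]), array([23.9, 23.4]), 29.4)
85 1423 [ 489.  -147.    88.9] (array([ 489.5, -151. ]), array([82.8, 34.8]), 29.5)
55 559 [ 458.1 -147.4   60.3] (array([ 470.5, -164. ]), array([52.1, 52.2]), 18.6)
-5 11713 [ 489.1 -189.1    1.1] (array([ 502.1, -198.8]), array([176.7, 222.7]), 28.9)
tongue [ 507.69312076 -138.59539385   88.27673925] (array([ 508.5, -139.6]), array([38.6, 20.7]), 28.4)
```

Call:
apply_moves:
  commands:
    - [0.6,-23,-2,0,0]
    - [0.6,-23,-2,20,0]
    - [0.6,-23,-2,50,0]
    - [0.6,-23,-2,79,0]
    - [0.6,-23,-2,79,0]

```text
time_s: 2.85
position: [466.0, -154.3, 174.1]
orientation: [-1.585, -2.705, -0.0]
contact_force: [-0.3, 0.3, 1.2]
width: 53.0
finger_force: 0.0
```

Call:
apply_moves:
  commands:
    - [0.1,0,0,0,0]
    - [0.1,0,0,0,0]
    - [0.1,0,0,0,0]
    - [0.1,0,0,0,0]
    - [0.1,0,0,0,0]

```text
time_s: 3.35
position: [467.3, -155.4, 177.7]
orientation: [1.587, 2.71, -0.001]
contact_force: [-1.9, -0.5, 7.0]
width: 23.7
finger_force: 39.9
```

```bash
python3 -c "
from h import *
to(470,-162,176,29)"
```

```text
t 3.35 pos [ 467.3 -155.4  177.7] yaw 29.3 tilt 0.09 w 23.7 F [-1.9 -0.5  7. ] q [-0.56  0.36  1.58 -0.    1.2  -1.07]
shift [-7.1 -0.9  1.7] turn 0.3
```

Call:
apply_moves:
  commands:
    - [0.5,0,0,0,0]
    - [0.5,0,0,0,0]
    - [0.5,-4,0,1,0]
    - [0.5,-7,-1,1,0]
    - [0.5,-7,-1,1,0]

```text
time_s: 3.85
position: [470.0, -162.1, 175.6]
orientation: [-1.588, -2.71, 0.0]
contact_force: [0.6, 0.9, -0.3]
width: 43.6
finger_force: 0.0
```

```bash
python3 -c "
from h import *
from workcell import grab_frame
f=grab_frame('wrist');W,C=fcloud(f)
to(470,-162,176,29)
b=(slice(130,300),slice(205,320));Q=W[b].reshape(-1,3);Q=Q[~np.isnan(Q[:,0])]
for lo,hi in((200,212),(55,66)):
    q=Q[(Q[:,2]>lo)&(Q[:,2]<hi)];print(lo,len(q),rect(q))
cv2.imwrite('pics/w2.png',f['color'][:,:,::-1])"
```

```text
t 3.9 pos [ 469.9 -161.9  175.6] yaw 29.3 tilt 0.01 w 44.4 F [-0.4  0.8 -0.2] q [-0.57  0.37  1.57  0.    1.2  -1.08]
shift [-0.2  0.  -0.4] turn 0.3
200 1656 (array([ 468.2, -156.5]), array([48.9, 13.2]), 29.8)
55 900 (array([ 471.1, -164.1]), array([51.9, 52.7]), 18.5)
```

View pics/w2.png

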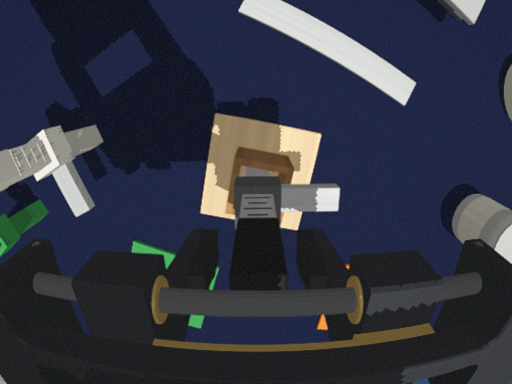

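The bar at (258,250) is now centred between the fingers. I'll close and lift.

Call:
apply_moves:
  commands:
    - [0.1,0,0,0,0]
    - [0.1,0,0,0,0]
    - [0.1,0,0,0,0]
    - [0.1,0,0,0,0]
    - [0.1,0,0,0,0]
  grip_force: 50

```text
time_s: 4.4
position: [469.8, -161.6, 175.8]
orientation: [1.588, 2.711, -0.0]
contact_force: [0.4, 0.3, 0.6]
width: 24.0
finger_force: 50.0
```

Call:
apply_moves:
  commands:
    - [0.1,0,0,-10,0]
    - [0.1,0,0,-30,0]
    - [0.1,0,0,-55,0]
    - [0.1,0,0,-80,0]
    - [0.1,0,0,-95,0]

```text
time_s: 4.9
position: [469.9, -161.7, 273.0]
orientation: [1.587, 2.709, -0.0]
contact_force: [-0.0, 0.7, -4.6]
width: 23.5
finger_force: 50.0
```

```bash
python3 -c "
from h import *
to(491.5,136,270,88.3)"
```

```text
t 4.9 pos [ 469.9 -161.7  273. ] yaw 29.3 tilt 0.12 w 23.5 F [-0.   0.7 -4.6] q [-0.57  0.27  1.41 -0.    1.46 -1.08]
shift [249.1 164.4   2.7] turn -59.0
```

Call:
apply_moves:
  commands:
    - [0.1,20,13,0,-6]
    - [0.1,55,36,0,-13]
    - [0.1,90,59,0,-20]
    - [0.1,125,82,0,-27]
    - [0.1,155,102,0,-34]

```text
time_s: 5.4
position: [482.5, 25.4, 271.2]
orientation: [-0.717, -3.058, -0.0]
contact_force: [0.8, -0.6, -3.1]
width: 23.6
finger_force: 50.0
```

```bash
python3 -c "
from h import *
to(491.5,136,270,88.3)"
```

```text
t 5.4 pos [482.5  25.4 271.2] yaw 63.6 tilt 0.02 w 23.6 F [ 0.8 -0.6 -3.1] q [-0.19  0.25  1.44  0.    1.45 -1.3 ]
shift [ 41.1 103.    1.2] turn -24.7
```

Call:
apply_moves:
  commands:
    - [0.1,13,33,0,-8]
    - [0.1,26,66,0,-16]
    - [0.1,35,88,0,-22]
    - [0.1,41,102,0,-25]
    - [0.1,41,102,0,-25]

```text
time_s: 5.9
position: [491.9, 134.5, 270.9]
orientation: [-0.042, -3.141, -0.0]
contact_force: [-0.0, -0.5, -3.3]
width: 23.6
finger_force: 50.0
```

```bash
python3 -c "
from h import *
from workcell import grab_frame
to(491.5,136,270,88.3)
f=grab_frame('side');W,C=cloud(f)
Q=W.reshape(-1,3);c=C.reshape(-1,3);k=(abs(Q[:,0]-491)<40)&(abs(Q[:,1]-142)<70);Q=Q[k];c=c[k]
for lo in range(95,310,15):
    k=(Q[:,2]>=lo)&(Q[:,2]<lo+15)&(abs(Q[:,0]-491)<25)&(abs(Q[:,1]-136)<25);q=Q[k]
    if len(q)>3: print(lo,len(q),np.round(np.median(q,0),1),np.round(q.min(0)),np.round(q.max(0)))
cv2.imwrite('pics/s2.png',cv2.resize(f['color'][60:260,120:320,::-1],(600,600),interpolation=2))
f=grab_frame('wrist');cv2.imwrite('pics/w3.png',f['color'][:,:,::-1])
np.savez('w3.npz',**{k:f[k] for k in('color','range_z','fx','fy','cx','cy','pose')})
W,C=fcloud(f);Q=W.reshape(-1,3)
for lo,hi in((44,54),(134,145)):
    q=Q[(Q[:,2]>lo)&(Q[:,2]<hi)&(abs(Q[:,0]-493)<110)&(abs(Q[:,1]-186)<110)];print(lo,len(q),np.median(q[:,2]),rect(q))
"
```

```text
t 5.9 pos [491.9 134.5 270.9] yaw 88.5 tilt 0.03 w 23.6 F [-0.  -0.5 -3.3] q [ 0.03  0.3   1.38  0.    1.47 -1.51]
shift [0.4 1.4 0.9] turn 0.2
95 46 [487.5 127.3 105.1] [466. 122.  96.] [505. 161. 110.]
110 70 [485.5 125.4 117.8] [468. 120. 110.] [505. 161. 125.]
125 69 [485.5 126.2 132.5] [468. 119. 125.] [504. 161. 140.]
140 57 [488.6 124.7 147.5] [480. 119. 140.] [505. 143. 154.]
155 57 [488.1 124.3 163.3] [481. 120. 155.] [505. 143. 169.]
170 75 [487.5 119.1 179.1] [474. 114. 170.] [511. 152. 185.]
185 113 [484.5 119.3 193.2] [475. 112. 185.] [511. 150. 200.]
200 73 [487.7 124.  205.4] [475. 114. 200.] [507. 142. 215.]
215 69 [489.  125.2 222.4] [481. 120. 215.] [506. 147. 230.]
230 68 [489.1 124.5 237.5] [481. 120. 231.] [506. 144. 245.]
245 56 [482.9 124.  252.4] [479. 111. 246.] [503. 156. 260.]
260 51 [482.4 131.6 267.2] [479. 112. 260.] [496. 160. 275.]
275 49 [481.9 133.4 282.7] [480. 114. 275.] [485. 160. 290.]
290 59 [482.9 137.9 299.2] [479. 111. 290.] [497. 161. 304.]
44 9384 49.58805466429337 (array([490.4, 185.5]), array([170.5, 179.9]), 88.1)
134 4852 139.540842252246 (array([489.6, 166.2]), array([ 89.2, 119.8]), 87.4)
```

View pics/s2.png

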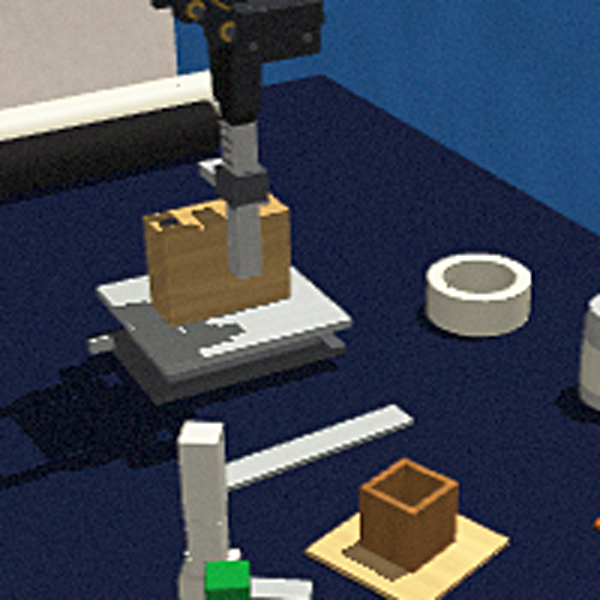

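View pics/w3.png

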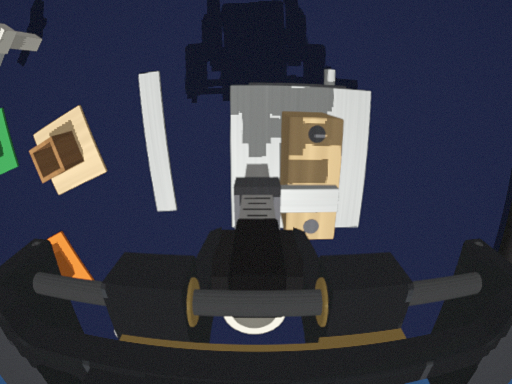

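The side view shows the bar hanging plumb at (243,240), on the cup side of the core, with the tongue above the core. The wrist view confirms the tongue at (310,198) over the core. Now down.

Call:
apply_moves:
  commands:
    - [0.1,0,0,12,0]
    - [0.1,0,0,24,0]
    - [0.1,0,0,34,0]
    - [0.1,0,0,42,0]
    - [0.1,0,0,45,0]

```text
time_s: 6.5
position: [492.3, 132.3, 225.4]
orientation: [-0.049, -3.141, 0.001]
contact_force: [-1.4, -1.6, 0.7]
width: 23.6
finger_force: 50.0
```

Call:
apply_moves:
  commands:
    - [0.1,0,0,1,0]
    - [0.1,0,0,2,0]
    - [0.1,0,0,3,0]
    - [0.1,0,0,3,0]
    - [0.1,0,0,3,0]

```text
time_s: 7.0
position: [492.4, 133.0, 223.0]
orientation: [0.047, 3.141, -0.0]
contact_force: [0.3, -1.3, -0.0]
width: 23.6
finger_force: 50.0
```

Call:
apply_moves:
  commands:
    - [0.1,0,0,1,0]
    - [0.1,0,0,2,0]
    - [0.1,0,0,3,0]
    - [0.1,0,0,3,0]
    - [0.1,0,0,3,0]

```text
time_s: 7.5
position: [492.3, 133.0, 219.8]
orientation: [0.047, 3.141, 0.0]
contact_force: [1.1, -2.2, 0.7]
width: 24.0
finger_force: 50.0
```

Call:
apply_moves:
  commands:
    - [0.1,0,0,0,0]
    - [0.1,0,0,0.5,0]
    - [0.1,0,0,1,0]
    - [0.1,0,0,1,0]
    - [0.1,0,0,1,0]

```text
time_s: 8.0
position: [492.3, 133.0, 218.8]
orientation: [0.047, 3.141, 0.0]
contact_force: [1.4, -2.6, 0.6]
width: 23.4
finger_force: 50.0
```

Call:
apply_moves:
  commands:
    - [0.1,0,0,0,0]
    - [0.1,0,0,0.5,0]
    - [0.1,0,0,1,0]
    - [0.1,0,0,1,0]
    - [0.1,0,0,1,0]

```text
time_s: 8.5
position: [492.3, 133.0, 218.7]
orientation: [0.047, 3.14, 0.0]
contact_force: [-1.1, -2.3, 8.4]
width: 23.5
finger_force: 50.0
```

Call:
apply_moves:
  commands:
    - [0.1,0,0,0.3,0]
    - [0.1,0,0,0.6,0]
    - [0.1,0,0,1,0]
    - [0.1,0,0,1,0]
    - [0.1,0,0,1,0]

```text
time_s: 9.0
position: [492.5, 133.0, 218.7]
orientation: [0.047, 3.139, 0.0]
contact_force: [-2.3, -2.4, 15.3]
width: 23.8
finger_force: 50.0
```

Call:
apply_moves:
  commands:
    - [0.1,0,0,0,0]
    - [0.1,0,0,0,0]
    - [0.1,0,0,0,0]
    - [0.1,0,0,0,0]
    - [0.1,0,0,0,0]

```text
time_s: 9.5
position: [492.4, 133.0, 218.7]
orientation: [0.047, 3.139, 0.0]
contact_force: [-2.9, -1.8, 15.0]
width: 23.9
finger_force: 50.0
```

Call:
apply_moves:
  commands:
    - [0.1,0,0,0,0]
    - [0.1,0,0,0,0]
    - [0.1,0,0,0,0]
    - [0.1,0,0,0,0]
    - [0.1,0,0,0,0]

```text
time_s: 10.0
position: [492.5, 133.0, 218.7]
orientation: [0.047, 3.139, 0.0]
contact_force: [-3.7, -1.5, 15.7]
width: 23.8
finger_force: 50.0
```

Call:
apply_moves:
  commands:
    - [0.1,0,0,0,0]
    - [0.1,0,0,0,0]
    - [0.1,0,0,0,0]
    - [0.1,0,0,0,0]
    - [0.1,0,0,0,0]

```text
time_s: 10.5
position: [492.4, 133.0, 218.7]
orientation: [0.047, 3.139, 0.0]
contact_force: [-2.8, -1.3, 16.0]
width: 23.6
finger_force: 50.0
```

```bash
python3 -c "
from h import *
from workcell import grab_frame
to(492.3,133,270,88.3)
f=grab_frame('side');W,C=cloud(f);Q=W.reshape(-1,3)
for lo in range(48,215,12):
    k=(Q[:,2]>=lo)&(Q[:,2]<lo+12)&(abs(Q[:,0]-491)<30)&(abs(Q[:,1]-130)<29);q=Q[k]
    if len(q)>3: print(lo,len(q),np.round(np.median(q,0),1),np.round(np.percentile(q,4,0)),np.round(q.max(0)))
cv2.imwrite('pics/s3.png',cv2.resize(f['color'][60:260,120:320,::-1],(600,600),interpolation=2))
"
```

```text
t 10.5 pos [492.4 133.  218.7] yaw 88.3 tilt 0.15 w 23.6 F [-2.8 -1.3 16. ] q [ 0.03  0.34  1.47 -0.    1.33 -1.51]
shift [  0.   -0.  -51.3] turn -0.0
48 191 [483.2 122.2  50. ] [463. 102.  48.] [521. 159.  60.]
60 45 [488.6 123.3  66.4] [482. 119.  61.] [505. 158.  72.]
72 49 [487.5 123.9  78.6] [475. 119.  73.] [505. 159.  84.]
84 50 [487.8 123.9  90.3] [481. 119.  85.] [503. 159.  96.]
96 46 [487.2 123.5 102.4] [482. 119.  97.] [504. 143. 108.]
108 46 [489.6 123.3 114.3] [479. 120. 108.] [504. 159. 120.]
120 50 [489.7 123.  126.2] [481. 119. 121.] [506. 159. 132.]
132 42 [488.9 121.5 137.2] [473. 115. 132.] [506. 159. 144.]
144 73 [485.8 116.9 150.2] [476. 114. 145.] [511. 148. 156.]
156 98 [489.5 117.7 163.5] [476. 114. 157.] [513. 150. 168.]
168 55 [487.6 122.8 172.8] [481. 117. 168.] [508. 149. 180.]
180 45 [489.  123.6 185.3] [482. 120. 181.] [503. 139. 192.]
192 43 [484.8 122.3 197. ] [481. 113. 193.] [502. 154. 204.]
204 69 [484.  110.9 210.5] [481. 104. 205.] [503. 156. 216.]
```

View pics/s3.png

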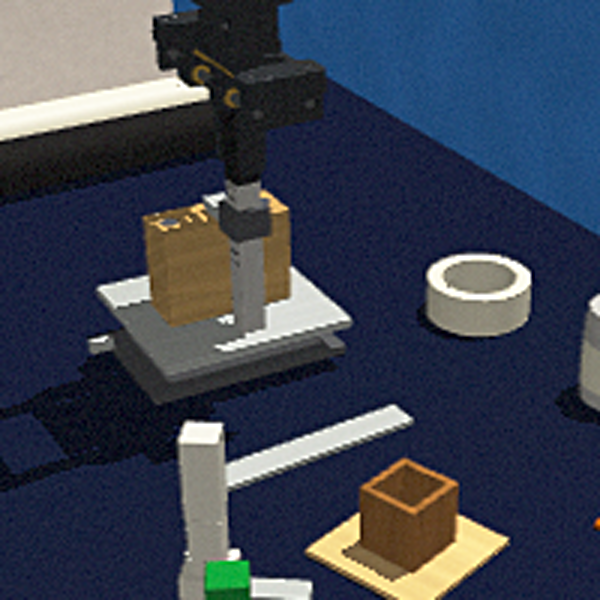

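The gauge stands plumb on the plate at (248,330) with its tongue on the core at (215,203), and the press has held over 1.5 s at about 15 N. Now lift and return.

Call:
apply_moves:
  commands:
    - [0.1,0,0,-3,0]
    - [0.1,0,0,-12,0]
    - [0.1,0,0,-27,0]
    - [0.1,0,0,-43,0]
    - [0.1,0,0,-56,0]

```text
time_s: 11.05
position: [491.7, 133.3, 273.2]
orientation: [-0.046, -3.139, -0.001]
contact_force: [-0.3, -0.7, -3.9]
width: 23.5
finger_force: 50.0
```

```bash
python3 -c "
from h import *
to(471,-163,270,29.2)"
```

```text
t 11.05 pos [491.7 133.3 273.2] yaw 88.3 tilt 0.12 w 23.5 F [-0.3 -0.7 -3.9] q [ 0.03  0.3   1.37  0.    1.47 -1.51]
shift [  11.9 -296.8    3.1] turn 59.1
```

Call:
apply_moves:
  commands:
    - [0.1,1,-20,0,6]
    - [0.1,2,-55,0,13]
    - [0.1,4,-90,0,20]
    - [0.1,5,-125,0,27]
    - [0.1,6,-160,0,34]

```text
time_s: 11.55
position: [480.6, -27.6, 272.4]
orientation: [-0.969, -2.986, -0.001]
contact_force: [1.1, -0.3, -4.2]
width: 23.4
finger_force: 50.0
```

```bash
python3 -c "
from h import *
to(471,-163,270,29.2)"
```

```text
t 11.55 pos [480.6 -27.6 272.4] yaw 54.0 tilt 0.14 w 23.4 F [ 1.1 -0.3 -4.2] q [-0.3   0.25  1.45  0.    1.45 -1.25]
shift [ -71.7 -115.3    2.2] turn 24.8
```

Call:
apply_moves:
  commands:
    - [0.1,-20,-33,0,8]
    - [0.1,-40,-65,0,16]
    - [0.1,-58,-93,0,22]
    - [0.1,-70,-112,0,25]
    - [0.1,-71,-114,0,25]

```text
time_s: 12.05
position: [472.1, -162.5, 272.1]
orientation: [-1.591, -2.706, -0.0]
contact_force: [-0.2, 0.5, -3.6]
width: 23.7
finger_force: 50.0
```

Call:
apply_moves:
  commands:
    - [0.1,0,0,0,0]
    - [0.1,0,0,0,0]
    - [0.1,0,0,0,0]
    - [0.1,0,0,0,0]
    - [0.1,0,0,0,0]

```text
time_s: 12.55
position: [472.6, -160.3, 272.8]
orientation: [-1.586, -2.712, -0.0]
contact_force: [0.6, -0.4, -4.3]
width: 23.4
finger_force: 50.0
```

```bash
python3 -c "
from h import *
from workcell import grab_frame
to(471,-163,176,29.2)
f=grab_frame('wrist');W,C=fcloud(f);Q=W.reshape(-1,3)
q=Q[(Q[:,2]>55)&(Q[:,2]<66)&(np.hypot(Q[:,0]-471,Q[:,1]+163)<45)];print(len(q),rect(q))
f=grab_frame('side')
cv2.imwrite('pics/s4.png',cv2.resize(f['color'][100:280,170:350,::-1],(600,600),interpolation=2))
W,C=cloud(f);Q=W.reshape(-1,3)
for lo in (105,120,135,150,215,225):
    k=(Q[:,2]>=lo)&(Q[:,2]<lo+12)&(abs(Q[:,0]-471)<16)&(abs(Q[:,1]+163)<16);q=Q[k]
    if len(q)>3: print(lo,len(q),rect(q),np.round(np.median(q,0),1))
"
```

```text
t 12.55 pos [ 472.6 -160.3  272.8] yaw 29.3 tilt 0.0 w 23.4 F [ 0.6 -0.4 -4.3] q [-0.56  0.28  1.4   0.    1.46 -1.08]
shift [-1.6 -2.7 96.8] turn 0.1
538 (array([ 470.8, -164.4]), array([51.8, 51.7]), 17.9)
105 60 (array([ 470.2, -168.4]), array([16. , 28.3]), 70.9) [ 466.4 -169.   110.5]
120 60 (array([ 469.4, -167.5]), array([15.6, 26.4]), 61.8) [ 467.7 -168.7  126.3]
135 63 (array([ 470.4, -168.7]), array([15.7, 28.9]), 67.4) [ 466.9 -168.9  141.4]
150 64 (array([ 470.9, -168.5]), array([14.9, 28.9]), 70.1) [ 466.7 -168.4  155.7]
215 74 (array([ 469.7, -167.9]), array([15.9, 27.9]), 68.1) [ 466.6 -169.3  220.8]
225 75 (array([ 470.3, -168.7]), array([16.4, 29.8]), 69.3) [ 466.2 -168.4  230.8]
```

View pics/s4.png

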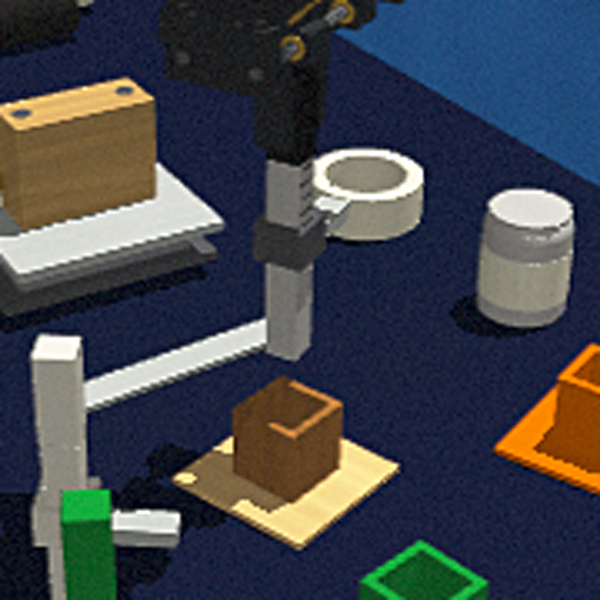

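The gauge at (288,260) hangs plumb above the wooden cup at (290,430). I'll lower it in.

Call:
apply_moves:
  commands:
    - [0.1,-2,-3,0,0]
    - [0.1,-2,-3,10,0]
    - [0.1,-2,-3,30,0]
    - [0.1,-2,-3,50,0]
    - [0.1,-2,-3,65,0]

```text
time_s: 13.15
position: [470.4, -163.8, 205.9]
orientation: [-1.587, -2.709, -0.0]
contact_force: [1.0, -0.1, -2.9]
width: 23.7
finger_force: 50.0
```

Call:
apply_moves:
  commands:
    - [0.1,0,0,12,0]
    - [0.1,0,0,22,0]
    - [0.1,0,0,28,0]
    - [0.1,0,0,29,0]
    - [0.1,0,0,29,0]

```text
time_s: 13.65
position: [471.0, -164.1, 178.9]
orientation: [1.588, 2.711, -0.0]
contact_force: [-0.3, -0.7, -2.7]
width: 24.0
finger_force: 50.0
```

Call:
apply_moves:
  commands:
    - [0.1,0,0,0.5,0]
    - [0.1,0,0,1,0]
    - [0.1,0,0,2,0]
    - [0.1,0,0,2,0]
    - [0.1,0,0,2,0]

```text
time_s: 14.15
position: [470.9, -164.0, 176.8]
orientation: [1.588, 2.711, -0.0]
contact_force: [0.2, 0.2, -2.5]
width: 23.6
finger_force: 50.0
```

Call:
apply_moves:
  commands:
    - [0.1,0,0,0.5,0]
    - [0.1,0,0,1,0]
    - [0.1,0,0,1.3,0]
    - [0.1,0,0,1.3,0]
    - [0.1,0,0,1.3,0]

```text
time_s: 14.65
position: [471.0, -164.0, 175.8]
orientation: [1.588, 2.71, -0.0]
contact_force: [-2.2, -0.1, 2.1]
width: 23.8
finger_force: 50.0
```

Heel is on the cup floor. Now I'll release and rise.

Call:
apply_moves:
  commands:
    - [0.2,0,0,0,0]
    - [0.35,0,0,0,0]
    - [0.5,0,0,0,0]
    - [0.6,0,0,0,0]
    - [0.6,0,0,0,0]
  grip_force: 10

```text
time_s: 15.15
position: [470.9, -164.0, 175.4]
orientation: [1.588, 2.711, 0.0]
contact_force: [0.9, -0.2, 0.1]
width: 51.9
finger_force: 0.0
```

Call:
apply_moves:
  commands:
    - [0.6,0,0,-15,0]
    - [0.6,0,0,-35,0]
    - [0.6,0,0,-60,0]
    - [0.6,0,0,-85,0]
    - [0.6,0,0,-105,0]

```text
time_s: 15.65
position: [471.0, -164.0, 281.9]
orientation: [1.587, 2.71, -0.0]
contact_force: [0.1, -1.1, -0.6]
width: 52.9
finger_force: 0.0
```

Call:
apply_moves:
  commands:
    - [0.6,0,0,0,0]
    - [0.6,0,0,0,0]
    - [0.6,0,0,0,0]
    - [0.6,0,0,0,0]
    - [0.6,0,0,0,0]

```text
time_s: 16.15
position: [470.8, -163.9, 279.7]
orientation: [-1.587, -2.71, -0.0]
contact_force: [0.0, -0.1, -0.8]
width: 52.6
finger_force: 0.0
```

```bash
python3 -c "
from h import *
from workcell import grab_frame
to(471,-163,280,29.2)
W,C=fcloud(grab_frame('wrist'));Q=W.reshape(-1,3)
for lo,hi in((198,214),(55,66)):
    q=Q[(Q[:,2]>lo)&(Q[:,2]<hi)&(np.hypot(Q[:,0]-471,Q[:,1]+163)<45)];print(len(q),np.median(q[:,2]),rect(q))
W,C=cloud(grab_frame('side'));Q=W.reshape(-1,3)
for lo in (75,85,95,105,125,150,180):
    k=(Q[:,2]>=lo)&(Q[:,2]<lo+12)&(abs(Q[:,0]-471)<18)&(abs(Q[:,1]+163)<18);q=Q[k]
    if len(q)>3: print(lo,len(q),rect(q),np.round(np.median(q,0),1))
"
```

```text
t 16.15 pos [ 470.8 -163.9  279.7] yaw 29.3 tilt 0.08 w 52.6 F [ 0.  -0.1 -0.8] q [-0.57  0.27  1.39  0.    1.48 -1.08]
shift [ 0.7  0.6 -0.3] turn 0.1
1048 206.37843788621024 (array([ 470., -165.]), array([23.7, 23.7]), 29.1)
491 60.605061925940504 (array([ 470.6, -164.4]), array([52. , 51.8]), 18.0)
75 32 (array([ 469.4, -175.4]), array([13.9, 36. ]), 71.0) [ 459.3 -174.9   81.5]
85 44 (array([ 469.2, -175.6]), array([14.7, 35.9]), 70.5) [ 459.3 -175.7   91.2]
95 82 (array([ 468.8, -170. ]), array([24.9, 39. ]), 65.6) [ 462.2 -173.9  103.5]
105 70 (array([ 470.5, -171.8]), array([17.1, 34.2]), 75.0) [ 464.6 -170.8  110.7]
125 67 (array([ 469.1, -172.5]), array([17.9, 30. ]), 72.3) [ 464.9 -172.6  131.4]
150 72 (array([ 469.7, -173.4]), array([17.1, 31.9]), 74.1) [ 465.3 -173.6  156. ]
180 72 (array([ 469.2, -172.3]), array([16.6, 30.7]), 70.4) [ 464.8 -173.5  185.6]
```

The gauge is upright and centred, with its top at 206 mm (heel on the floor) and the sleeve back at the bottom. I'll hand in.

```bash
python3 -c "
from workcell import job
print(job.finish_job())"
```

```text
the job is handed in; nothing more can be done
None
```

The gauge was pressed home on the plate at about 15 N for over 1.5 s with its foot on the core, then put back upright in its cup and released; the job is handed in, but no verdict was returned.

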